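# Clamp the top angle bracket of the pile in the drilling fixture

### The arm

A 6-joint arm with a two-finger parallel gripper is mounted at the origin on the work surface. World frame = base frame: x ahead of the robot, y to its left, z up, the work surface at z = 0. Lengths are in m, angles in degrees, forces in N, time in s.
With the tool pointing down it reaches from about 0.375 to 0.9 m from the base axis. Payload 3.1 kg.
Tool frame: the origin (TCP) lies on the centre line of the jaws, within the pads' length; the fingertips stand 25 mm ahead of it and the grasp point (between the pads) lies 6 mm ahead of it; z points along the fingers, y is the line along which they close (so a half turn about z gives the same grasp; the last joint's range is limited). The gripper opens to 87 mm and grips with 3 to 60 N. Pads are 19 mm wide; open, the fingers measure 117 mm over their backs; the gripper's body (75 mm by 190 mm) begins 51 mm behind the grasp point.
Start: joints at [58.069, 30.224, 82.088, -0, 67.689, -10.227], TCP at [0.231, 0.581, 0.248] pointing down, gripper open.
Joint ranges: [-176.69, 176.69], [-43.24, 126.21], [12.49, 139.97], [-82, 262], [0, 151.66], [-163.58, 163.58]. Speed limits (degrees/s): [159.86, 159.86, 180, 180, 180, 180].

### API

Orientations are given as a 3x3 rotation matrix whose columns are the frame's x, y, z axes.
In Python, from rig import read_state, capture, camera_params, hand_in gives the robot as it stands.
- The arm moves only by the tool apply_moves, never from a script. Its argument "rows" is a list of rows, each an object of numbers: "x", "y", "z": the shift along the tool's x, y, z in mm; "rx", "ry", "rz": the turn, a rotation vector about the tool's x, y, z in units of 6 degrees (1.0 is 6 degrees); "claw": the closure in counts, from 0 (fully open) to 255 (shut). A call has 1 to 10 rows; each row is the pose to reach, as a shift and turn from the pose commanded when the call began, along the tool's axes at that moment; what a row does not reach only later rows make up. A row lasts 1/8 s, in which the tool goes at most 62.5 mm and 10.7 degrees, less where a joint would pass 70% of its speed; a pose out of reach is approached as far as the arm can. A call with a gripper value outside its range is refused whole. The fingers move at their own pace and stop on an object; the grip force is fixed at half the most. Time passes only in rows, so rows that repeat a pose let the fingers close. It gives the time, the measured TCP pose, the force, the opening and the grip force at its end, in the units of the state.
- read_state(): the state, without advancing time (a new reading comes with each control period).
- capture(name): name is "scene" or "top" or "wrist"; returns (picture, depth): 420x560x3 uint8, red, green, blue; 420x560 float32, m along the optical axis (not along the pixel's ray), 0 where there is no reading.
- camera_params(name): a dict with "fx", "fy", "cx", "cy" (pixels), "D" ([k1, k2, p1, p2, k3] as OpenCV has them; the pictures are not rectified), "xyz" and "orientation" of the camera in the world. Camera axes: x right, y up, looking along -z (the intrinsics and any distortion apply to the point x, -y, -z); pixel columns grow to the right and rows downward; lengths in m; the calibration is good to about 2 mm. A picture is of the moment at which its call begins: read the wrist's pose just before it. camera_params takes no time and is no camera call; for the wrist camera it gives the pose at the moment of the call.
- hand_in(): hands the job in; it is judged then, once.
The state is a dict: "time_s": time; "joint_positions": joint angles; "qvel": joint speeds; "tau": joint torques, N m; "position": TCP position; "tcp_rot": TCP orientation; "force": force on the tool from outside, world axes, zero at the start; "moment": the same for the moment, N m; "opening": opening from 0.0 (shut) to 1.0 (fully open); "grasp_force": force on a finger pad.
Only numpy, scipy, OpenCV 4.12 (cv2) and the standard library are available. Lean on these libraries where they do the work, as an engineer would, in place of code of your own. Each camera call takes 0.05 s, during which the arm holds its last target. There are 200 camera calls.

### The job

Lift the aluminium angle bracket off the top of the pile without dragging the two plates beneath, and lay it flat between the stops of the drilling fixture's nest, upright flange on the side away from the post. Then push the clamp's hand lever round, counter-clockwise seen from above, so that the clamp rides up its cam and drops into the low notch with its rubber foot pressing on the bracket; feel for the notch and do not force the lever against the stop behind it. Set the bracket down without dropping it, leave everything else where it lies, and let go.

Things in the scene. Friction and masses are not known exactly. Their poses are not given: they have to be found in the camera images.
- fixture: Drilling fixture, bolted down: grey base plate 200 x 225 x 14 mm, steel post (diameter 20, 110 high) carrying the swing clamp. Origin: post axis at bench level, z up. +y: from the post to the nest; +x: away from the robot, along the nest. Plate spans x +-100, y -82 to 142 mm. Round the post on the -x/-y side lies the cam ring (radius 50 to 66, up to 42 high). Heights are above the bench.
- nest (a point): Where the centre of the bracket's underside belongs: 90 mm in +y from the post axis, 22 mm high, on two steel rest rails; axes as the fixture's. Stops stand 3 mm clear of the bracket: one at each end (32 high), two along the +y edge (34 high, 88 mm free between them for a finger), two rounded dowels along the -y edge (28 high).
- bracket: Aluminium angle bracket, about 0.3 kg, on top of the pile. Base 150 (x) x 60 (y) x 8 mm; along its +y edge an upright flange 8 mm thick (y 22 to 30 mm), as long as the base, its top 40 mm above the underside: pinch it there from above. Origin: centre of the base's underside, z up. In the nest its x and y point as the fixture's (flange away from the post).
- flange (a point): Middle of the top edge of the bracket's upright flange (26 mm in +y, 40 mm in z from the bracket's origin).
- swing (a joint): Turn of the clamp, rad, growing counter-clockwise from above. At 0 the clamp arm points along the fixture's +x, the hand lever along -x; at 1.57 arm +y over the nest, lever -y. Starts at -0.45 to -0.30. The cam ring is clamped by hand on its slots, so the notch lies anywhere from 1.29 to 1.85 and must be felt; a solid stop follows the drop within 0.15 rad. It takes 2 to 5 N sideways at the grip.
- lift (a joint): Rise of the whole clamp on its post, m, against a spring (7 to 10 N, plus 4 N weight). 0 parked; as the clamp turns it climbs a 0.5 rad ramp to about 0.009, runs level for 0.9 rad, then drops into the upright-walled notch: 0.001 to 0.002 there with the foot on the bracket.
- grip (a point): Middle of the black upright hand grip on the lever's end: cylinder, diameter 24, 50 mm tall, 125 mm from the post axis, standing on the 12 mm thick lever (lever top 58 high, grip top 108 high at lift 0; both rise with lift). It must be free to rise and sink as it is turned. Site axes turn with the clamp, x along the lever towards the post, z up. The way round is clear.
- clamp_foot: Rubber foot under the clamp arm's end, diameter 22 mm, 80 mm from the post axis, on the side opposite to the lever. Origin: centre of its underside, 28 mm high at lift 0. On the high part of the cam it passes 7 mm above the bracket's base.
- plate_mid: Upper of the two flat aluminium plates under the bracket, 140 x 90 x 8 mm, loose. Origin: centre of its underside.
- plate_low: Lower flat aluminium plate, the same, lying on an orange silicone mat 3 mm thick. Origin: centre of its underside.
- meter_case: Black plastic multimeter case with a steel spring clip, 190 x 95 x 45 mm. Bystander, loose; leave it. Origin: centre of its underside.
- crimper: Grey steel crimping tool, 200 mm long, 20 mm thick. Bystander, loose; leave it. Origin: centre of its underside.
- fuse_box: Clear plastic fuse box with clip-on lid, 130 x 85 x 32 mm. Bystander, loose; leave it. Origin: centre of its underside.
- screwdriver: Yellow screwdriver, 200 mm long, lying between the robot and the fixture. Bystander, loose; leave it. Origin: centre of its underside.
- drill_case: Dark steel drill-bit case, 120 x 70 x 24 mm. Bystander, loose; leave it. Origin: centre of its underside.
Things that resemble listed ones, but are neither listed nor needed, are in the scene too. Leave any purple or yellow look-alike of the plate_mid alone.

How it is judged:
By the outcome, as a careful person would: the job done as asked, in the order asked, and still so for the second after the job is handed in, with the robot touching nothing.
It also fails if it takes over 58 s, if anything falls off the work surface, if the arm or the gripper's body presses on something with over 40 N, if the wrist force passes 120 N, or if a joint passes its speed limit or range.

## Working session

There is one attempt and no reset: what is moved stays moved. The work goes in short steps, Python scripts to look and compute and a tool call to move; the robot and the scene stay as the last step left them, time stands still between calls to the robot, and variables do not carry over. Pictures are saved under pics/ and viewed, at most 10 in all, crops included, and the job is handed in when it is done.

Besides the shell and the picture viewer there is one more tool, called after ">>>" by a JSON object that holds its "op" and its "data". apply_moves: Moves the arm, as the interface text tells. Its arguments: {"type":"object","properties":{"rows":{"type":"array"}},"required":["rows"]}

```bash
mkdir -p pics
cat > h.py <<'E'
import numpy as np, cv2
from rig import *
def cap(n):
    p=camera_params(n); im,d=capture(n); return p,im,d
def pts(p,d):
    h,w=d.shape
    v,u=np.mgrid[0:h,0:w].astype(np.float64)
    K=np.array([[p['fx'],0,p['cx']],[0,p['fy'],p['cy']],[0,0,1]])
    n=cv2.undistortPoints(np.stack([u.ravel(),v.ravel()],1)[:,None],K,np.array(p['D'],float))[:,0]
    z=d.ravel()
    c=np.stack([n[:,0]*z,-n[:,1]*z,-z],1)
    P=c@np.array(p['orientation']).reshape(3,3).T+np.array(p['xyz'])
    P=P.reshape(h,w,3); P[d==0]=np.nan
    return P
def save(n,im): cv2.imwrite('pics/'+n,im[...,::-1])
E
python3 - <<'E'
from h import *
s=read_state(); print(s)
for n in('top','scene'):
    p,im,d=cap(n); np.savez(n+'.npz',im=im,d=d,P=pts(p,d)); save(n+'0.png',im); print(n,p['xyz'],p['fx'])
E
```

```text
{'time_s': 0.0, 'joint_positions': array([ 5.80684139e+01,  3.02801181e+01,  8.21551993e+01,  5.75433376e-04,
        6.76882596e+01, -1.02285182e+01]), 'qvel': array([ 0.06262437,  0.14403592,  0.03835251, -0.0495432 , -0.00640591,
       -0.03729493]), 'tau': array([-2.13238700e-04, -4.40053868e+01, -1.76593155e+01,  6.33243145e-02,
        5.83922176e-02, -1.75244518e-04]), 'position': array([0.23074827, 0.58012945, 0.2465658 ]), 'tcp_rot': array([[-9.29111133e-01,  3.69798841e-01, -1.14864303e-03],
       [ 3.69800417e-01,  9.29109423e-01, -1.82553960e-03],
       [ 3.92132635e-04, -2.12089783e-03, -9.99997674e-01]]), 'force': array([ 0.5860098 , -0.70880834, -0.00969399]), 'moment': array([ 0.01245515, -0.00530985, -0.01056354]), 'grasp_force': 0.0, 'opening': 1.0032146890299896}
top [0.23371327 0.06469809 1.51288872] 467.3986388271723
scene [1.15500921 0.45010443 0.83674121] 398.2863579447923
```

View pics/top0.png

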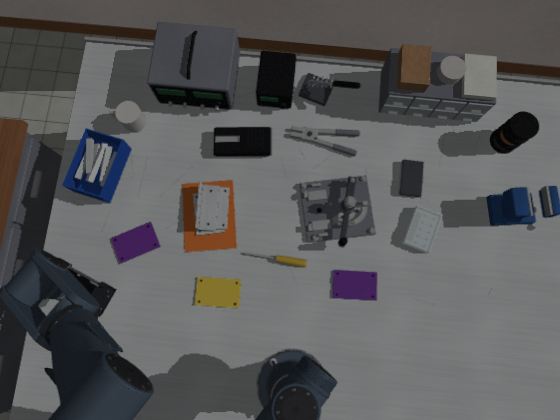

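View pics/scene0.png

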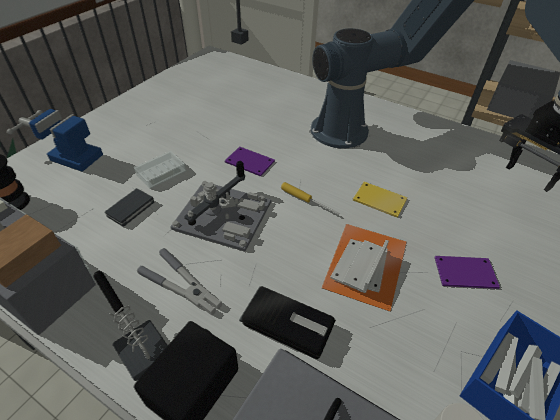

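The top view shows the bracket pile at about (210,210) on the orange mat, the fixture at (337,208), and the grip at (343,241). The scene view agrees. Next I measure from the depth data.

Run:
```python
from h import *
t=np.load('top.npz');P=t['P'];im=t['im']
# heights near pile, fixture
def st(m,name):
    q=P[m]; 
    if len(q)<4: print(name,len(q));return
    r=cv2.minAreaRect((q[:,:2]*1000).astype(np.float32)); print(name,len(q),'mean',q.mean(0).round(4),'rect c',np.round(r[0],1),'size',np.round(r[1],1),'ang',round(r[2],2))
v,u=np.mgrid[0:420,0:560]
pile=(u>175)&(u<245)&(v>170)&(v<255)
z=P[...,2]
print('bench',np.nanmedian(z[330:360,180:260]))
print(np.histogram(z[pile],bins=np.arange(-.005,.08,.003)))
st(pile&(z>.045),'flange'); st(pile&(z>.023)&(z<.032),'base'); st(pile&(z>.0155)&(z<.0225),'mid');st(pile&(z>.009),'all')
fx=(u>292)&(u<385)&(v>165)&(v<255)
print(np.histogram(z[fx],bins=np.arange(-.005,.13,.004)))
st(fx&(z>.009)&(z<.018),'plate'); st(fx&(z>.095)&(v>225),'grip');st(fx&(z>.09)&(v<225),'post');st(fx&(z>.05)&(z<.075),'lever')
st(fx&(z>.009),'fxall')
a=cv2.resize(im[160:260,170:390],None,fx=3.6,fy=3.6,interpolation=cv2.INTER_CUBIC); save('crop1.png',cv2.convertScaleAbs(a,alpha=1.3))
```

```text
bench 4.281844212528085e-05
(array([ 580, 1200, 1207,  751,  303,  124,  134,  157,  189,  218,  279,
        197,   74,   13,    9,    8,    6,    7,   10,   25,   30,   43,
         25,   10,    0,    0,    0,    0]), array([-0.005, -0.002,  0.001,  0.004,  0.007,  0.01 ,  0.013,  0.016,
        0.019,  0.022,  0.025,  0.028,  0.031,  0.034,  0.037,  0.04 ,
        0.043,  0.046,  0.049,  0.052,  0.055,  0.058,  0.061,  0.064,
        0.067,  0.07 ,  0.073,  0.076,  0.079]))
flange 150 mean [0.5208 0.3501 0.0576] rect c [522.1 351.2] size [150.1  10.2] ang 3.1
base 657 mean [0.5234 0.3181 0.0271] rect c [525.  304.8] size [150.9  87. ] ang 3.67
mid 407 mean [0.5252 0.2909 0.0193] rect c [519.2 314.8] size [155.1 115.6] ang 7.38
all 1624 mean [0.5182 0.3139 0.0254] rect c [509.3 314.9] size [296.7 199.9] ang 18.03
(array([1299, 1708,  714,  564, 1113,  959,  422,  232,  111,  101,   55,
         20,   10,   15,   69,  138,   99,   36,    6,    3,    4,    1,
          5,    2,    9,   15,   24,   38,   38,   14,    1,    0,    0]), array([-0.005, -0.001,  0.003,  0.007,  0.011,  0.015,  0.019,  0.023,
        0.027,  0.031,  0.035,  0.039,  0.043,  0.047,  0.051,  0.055,
        0.059,  0.063,  0.067,  0.071,  0.075,  0.079,  0.083,  0.087,
        0.091,  0.095,  0.099,  0.103,  0.107,  0.111,  0.115,  0.119,
        0.123,  0.127]))
plate 2252 mean [ 0.5643 -0.0898  0.0138] rect c [560.  -98.8] size [263.  300.3] ang 4.38
grip 40 mean [ 0.4464 -0.1097  0.1051] rect c [ 446.1 -110. ] size [18.3 18.2] ang 2.56
post 97 mean [ 0.5699 -0.12    0.1046] rect c [ 570.6 -120.9] size [31.9 28.6] ang 6.8
lever 358 mean [ 0.5691 -0.1201  0.0584] rect c [ 550.  -122.2] size [ 38.2 229.6] ang 89.3
fxall 3902 mean [ 0.5597 -0.0926  0.0245] rect c [560.  -98.8] size [263.  300.3] ang 4.38
```

View pics/crop1.png

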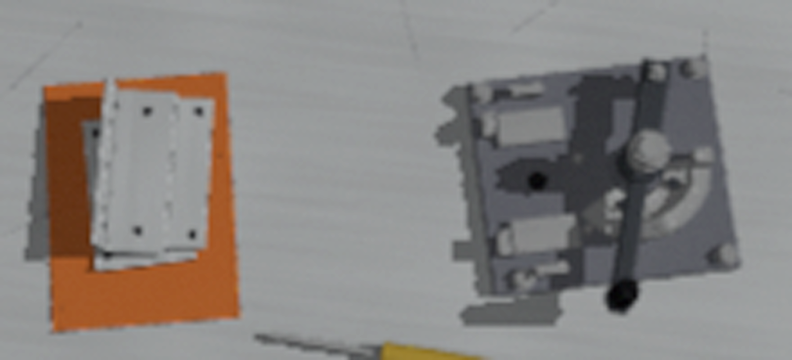

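The crop shows the flange running from (108,85) to (95,250) in the crop, on the left (+y) side. The nest opens to the left of the post, so no half turn is needed. I'll move above the bracket for a wrist view.

```bash
cat >> h.py <<'E'
from scipy.spatial.transform import Rotation as Rn
def down(yaw): # tool z down, tool y at angle yaw+90 deg (world), x = y cross z
    a=np.radians(yaw); y=np.array([-np.sin(a),np.cos(a),0]); z=np.array([0,0,-1.]); return np.stack([np.cross(y,z),y,z],1)
def move(pos,yaw,cmd=None):
    s=read_state(); R=s['tcp_rot']; p=s['position']
    if cmd: p,R=cmd
    dp=R.T@(np.array(pos)-p)*1000; rv=Rn.from_matrix(R.T@down(yaw)).as_rotvec(degrees=True)/6
    print('shift',dp.round(1),'rot',rv.round(3),'n>=',max(np.linalg.norm(dp)/62.5,np.linalg.norm(rv)*6/10.7).round(1))
E
python3 - <<'E'
from h import *
t=np.load('top.npz');P=t['P']
v,u=np.mgrid[0:420,0:560];z=P[...,2]
q=P[(u>175)&(u<245)&(v>170)&(v<255)&(z>.048)][:,:2]
l=cv2.fitLine(q.astype(np.float32),cv2.DIST_HUBER,0,.001,.001).ravel(); a=np.degrees(np.arctan2(l[1],l[0])); print(l,a)
s=read_state();print(s['position'],down(-4))
move([.50,.33,.26],-4)
E
```

```text
[0.9989546  0.04571373 0.5113     0.34962192] 2.6201165
[0.23076287 0.58018125 0.24667187] [[-0.99756405  0.06975647  0.        ]
 [ 0.06975647  0.99756405  0.        ]
 [ 0.          0.         -1.        ]]
shift [-342.7 -132.9  -13.2] rot [-0.018 -0.006 -2.951] n>= 5.9
```

>>> {"op": "apply_moves", "data": {"rows": [{"x": -60, "y": -23, "z": -13, "rz": -0.8}, {"x": -115, "y": -45, "z": -13, "rz": -1.6}, {"x": -170, "y": -66, "z": -13, "rz": -2.4}, {"x": -225, "y": -88, "z": -13, "rz": -3.2}, {"x": -285, "y": -110, "z": -13, "rz": -3.8}, {"x": -343, "y": -133, "z": -13, "rz": -3.9}, {"x": -343, "y": -133, "z": -13, "rz": -3.9}, {"x": -343, "y": -133, "z": -13, "rz": -3.9}]}}

```text
validation failed for argument at $.ro...
```

Run:
```python
from h import *
p,im,d=cap('wrist'); P=pts(p,d); np.savez('w1.npz',im=im,d=d,P=P); save('w1.png',im)
print(p['xyz'],np.array(p['orientation']).round(3))
z=P[...,2]
print(np.histogram(z,bins=np.arange(0,.09,.003)))
m=(z>.052)&(z<.075)
q=P[m]; print(len(q), np.median(q,0)); qq=q[:,:2].astype(np.float32)
l=cv2.fitLine(qq,cv2.DIST_HUBER,0,.001,.001).ravel(); print(l,np.degrees(np.arctan2(l[1],l[0])),cv2.minAreaRect(qq*1000))
v,u=np.where(m);print(u.min(),u.max(),v.min(),v.max())
```

```text
[0.16765234 0.60660574 0.38510927] [[ 0.369 -0.9   -0.233]
 [ 0.929  0.357  0.093]
 [-0.001 -0.251  0.968]]
(array([120322,   1982,   1190,   1930,     11,     11,     10,     12,
           11,     13,     12,     12,     12,     10,     11,      8,
            7,      3,      0,      0,      0,      0,      0,      0,
            0,      0,      0,      0,      0]), array([0.   , 0.003, 0.006, 0.009, 0.012, 0.015, 0.018, 0.021, 0.024,
       0.027, 0.03 , 0.033, 0.036, 0.039, 0.042, 0.045, 0.048, 0.051,
       0.054, 0.057, 0.06 , 0.063, 0.066, 0.069, 0.072, 0.075, 0.078,
       0.081, 0.084, 0.087]))
1 [0.54701362 0.65032116 0.05216318]
[ 0.99169147 -0.12863907  0.54701364  0.6503212 ] -7.390957 ((547.0136108398438, 650.3211669921875), (0.0, 0.0), 0.0)
426 426 403 403
```

View pics/w1.png

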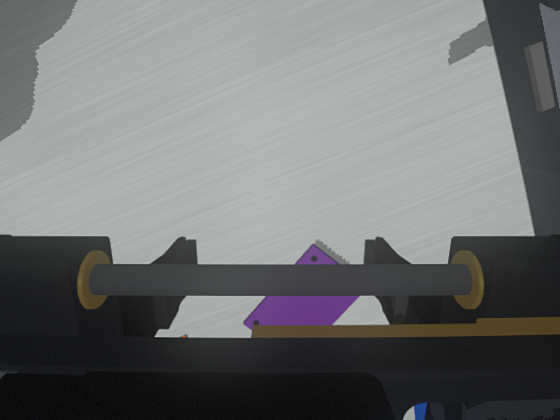

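The move was refused, and the wrist picture shows only bare bench and a purple look-alike at (310,285). I'll try again with every key given.

>>> {"op": "apply_moves", "data": {"rows": [{"x": -60, "y": -23, "z": -13, "rx": 0, "ry": 0, "rz": -0.8, "claw": 0}, {"x": -115, "y": -45, "z": -13, "rx": 0, "ry": 0, "rz": -1.6, "claw": 0}, {"x": -170, "y": -66, "z": -13, "rx": 0, "ry": 0, "rz": -2.4, "claw": 0}, {"x": -225, "y": -88, "z": -13, "rx": 0, "ry": 0, "rz": -3.2, "claw": 0}, {"x": -285, "y": -110, "z": -13, "rx": 0, "ry": 0, "rz": -3.8, "claw": 0}, {"x": -343, "y": -133, "z": -13, "rx": 0, "ry": 0, "rz": -3.9, "claw": 0}, {"x": -343, "y": -133, "z": -13, "rx": 0, "ry": 0, "rz": -3.9, "claw": 0}, {"x": -343, "y": -133, "z": -13, "rx": 0, "ry": 0, "rz": -3.9, "claw": 0}]}}

```text
time_s: 1.15
position: [0.5002, 0.33, 0.2601]
tcp_rot: [[-1.0, -0.028, -0.002], [-0.028, 1.0, -0.0], [0.002, 0.0, -1.0]]
force: [-0.6, 0.2, -0.5]
opening: 0.996
grasp_force: 0.0
```

Run:
```python
from h import *
p,im,d=cap('wrist'); P=pts(p,d); np.savez('w2.npz',im=im,d=d,P=P); save('w2.png',im)
z=P[...,2]
v,u=np.mgrid[0:420,0:560]
m=(z>.05)&(z<.07)&(v<235)
q=P[m]; print(len(q), np.median(q,0)); qq=q[:,:2].astype(np.float32)
l=cv2.fitLine(qq,cv2.DIST_HUBER,0,.001,.001).ravel(); print(l,np.degrees(np.arctan2(l[1],l[0])),cv2.minAreaRect(qq*1000))
print(np.histogram(z[v<235],bins=np.arange(0,.09,.003)))
```

```text
796 [0.49390721 0.35202193 0.06008999]
[0.99864984 0.05194664 0.495337   0.35200363] 2.9776635 ((498.0234069824219, 351.99945068359375), (101.2120590209961, 8.099772453308105), 2.6803596019744873)
(array([85539, 13305,  3617,  8431,  2134,  1110,  2603,   788,  1075,
        4318,   111,    64,    59,    42,    32,    18,    14,    11,
          21,   331,   428,     0,     0,     0,     0,     0,     0,
           0,     0]), array([0.   , 0.003, 0.006, 0.009, 0.012, 0.015, 0.018, 0.021, 0.024,
       0.027, 0.03 , 0.033, 0.036, 0.039, 0.042, 0.045, 0.048, 0.051,
       0.054, 0.057, 0.06 , 0.063, 0.066, 0.069, 0.072, 0.075, 0.078,
       0.081, 0.084, 0.087]))
```

View pics/w2.png

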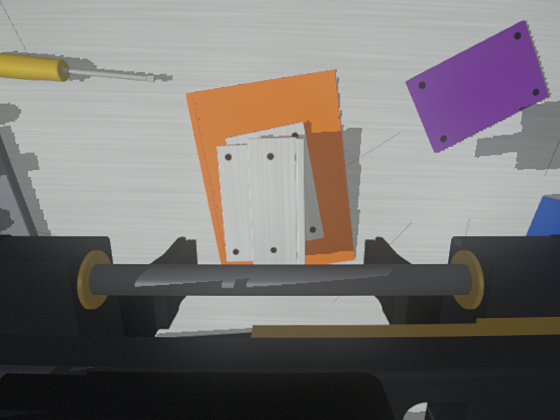

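Wrist view: flange top runs from (297,140) to (303,262). The near end at x=0.447 puts the flange centre at (0.522, 0.353), top z 0.060 (59 mm expected), yaw 2.8°. One close look at the fixture before grasping.

>>> {"op": "apply_moves", "data": {"rows": [{"x": -24, "y": -54, "z": -10, "rx": 0, "ry": 0, "rz": -0.5, "claw": 0}, {"x": -48, "y": -106, "z": -20, "rx": 0, "ry": 0, "rz": -1, "claw": 0}, {"x": -72, "y": -158, "z": -30, "rx": 0, "ry": 0, "rz": -1, "claw": 0}, {"x": -96, "y": -211, "z": -40, "rx": 0, "ry": 0, "rz": -1, "claw": 0}, {"x": -120, "y": -264, "z": -40, "rx": 0, "ry": 0, "rz": -1, "claw": 0}, {"x": -144, "y": -316, "z": -40, "rx": 0, "ry": 0, "rz": -1, "claw": 0}, {"x": -168, "y": -368, "z": -40, "rx": 0, "ry": 0, "rz": -1, "claw": 0}, {"x": -188, "y": -416, "z": -40, "rx": 0, "ry": 0, "rz": -1, "claw": 0}, {"x": -188, "y": -416, "z": -40, "rx": 0, "ry": 0, "rz": -1, "claw": 0}]}}

```text
time_s: 2.33
position: [0.7017, -0.0819, 0.2997]
tcp_rot: [[-0.991, -0.132, 0.0], [-0.132, 0.991, -0.001], [0.0, -0.001, -1.0]]
force: [-0.1, 0.4, -1.3]
opening: 1.0
grasp_force: 0.0
```

Run:
```python
from h import *
p,im,d=cap('wrist'); P=pts(p,d); np.savez('w3.npz',im=im,d=d,P=P); save('w3.png',im)
z=P[...,2]; x=P[...,0]; y=P[...,1]
v,u=np.mgrid[0:420,0:560]
b=(v<240)
print(read_state()['position'],np.histogram(z[b],bins=np.arange(0,.13,.004)))
def st(m,name):
    q=P[m]
    if len(q)<4: print(name,len(q));return
    r=cv2.minAreaRect((q[:,:2]*1000).astype(np.float32)); print(name,len(q),'med',np.median(q,0).round(4),'rect',np.round(r[0],1),np.round(r[1],1),round(r[2],2),'px',u[m].min(),u[m].max(),v[m].min(),v[m].max())
for lo,hi in((.02,.0235),(.026,.030),(.0305,.0328),(.033,.036),(.039,.044),(.054,.062),(.09,.104),(.104,.109),(.109,.13)):
    m=(b&(z>lo)&(z<hi)&(x<.75)&(y>-.3)).astype(np.uint8)
    n,lab,s,c=cv2.connectedComponentsWithStats(m)
    for i in range(1,n):
        if s[i,4]>40: st(lab==i,(lo,hi))
```

```text
[ 0.70080802 -0.07954137  0.29975753] (array([83197,  1054,   302, 13551,  4476,  5175,  6600,  1234,  4512,
         458,  1168,   381,    17,    57,  1802,   473,   245,     5,
          54,     4,     0,     0,     0,    10,   275,    22,   310,
         508,    56,     0,     0,     0]), array([0.   , 0.004, 0.008, 0.012, 0.016, 0.02 , 0.024, 0.028, 0.032,
       0.036, 0.04 , 0.044, 0.048, 0.052, 0.056, 0.06 , 0.064, 0.068,
       0.072, 0.076, 0.08 , 0.084, 0.088, 0.092, 0.096, 0.1  , 0.104,
       0.108, 0.112, 0.116, 0.12 , 0.124, 0.128]))
(0.02, 0.0235) 804 med [ 0.5069 -0.0465  0.0228] rect [506.9 -45. ] [27.2 60.4] 10.98 px 307 361 0 26
(0.02, 0.0235) 780 med [ 0.5545 -0.1557  0.0213] rect [ 554.8 -153.4] [29.2 68.5] 72.34 px 217 256 18 70
(0.02, 0.0235) 347 med [ 0.5389 -0.1018  0.0213] rect [ 537.9 -103.9] [27.7 24.7] 48.91 px 272 295 20 50
(0.02, 0.0235) 96 med [ 0.582  -0.1022  0.0211] rect [ 577.6 -102.8] [ 8.7 33.1] 72.66 px 267 280 55 83
(0.02, 0.0235) 727 med [ 0.6026 -0.0246  0.0229] rect [602.5 -23.3] [30.3 61. ] 13.0 px 313 364 87 116
(0.02, 0.0235) 63 med [ 0.6
[... 1325 characters left out ...]
67 -0.1784  0.0428] rect [ 586.3 -178.2] [13.6 16.3] 16.23 px 199 215 61 74
(0.039, 0.044) 1068 med [0.7239 0.2081 0.0427] rect [724.5 213.5] [ 19.2 137.6] 7.77 px 453 559 221 235
(0.054, 0.062) 611 med [ 0.532  -0.1173  0.059 ] rect [ 532.5 -118.3] [18.4 37.7] 85.91 px 255 278 0 38
(0.054, 0.062) 1527 med [ 0.6242 -0.1248  0.059 ] rect [ 622. -125.] [31.5 88.7] 80.58 px 232 275 68 146
(0.09, 0.104) 294 med [ 0.5819 -0.1153  0.0977] rect [ 574.3 -120.7] [32.5 35.2] 37.52 px 237 274 31 70
(0.104, 0.109) 434 med [ 0.5749 -0.1209  0.1076] rect [ 573.2 -121.7] [28.2 30.7] 41.42 px 239 270 30 67
(0.109, 0.13) 426 med [ 0.5732 -0.1217  0.1112] rect [ 573.2 -121.6] [19.5 20.8] 3.58 px 243 266 36 59
```

View pics/w3.png

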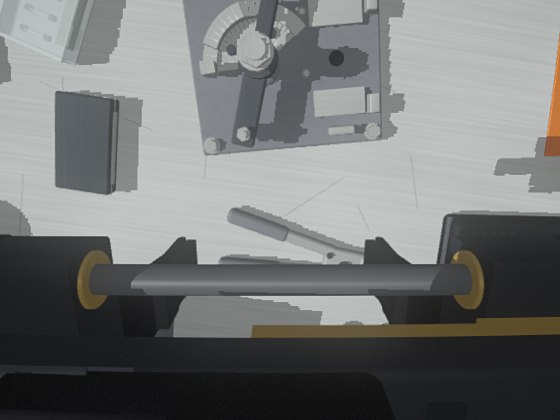

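Fixture view: post top at (254,48) gives (0.573, -0.122), and the +x end stop at (341,130) gives fixture-frame (82.4, 90). The +y stop at (374,102) also fits. Fixture yaw is 12.2°, which matches all stated sizes. Now to the pick.

Run:
```python
from h import *
print(read_state()['position'])
move([.522,.353,.12],2.8)
```

```text
[ 0.70080802 -0.07954137  0.29975753]
shift [119.2 452.3 180.4] rot [ 0.011 -0.011  0.813] n>= 8.0
```

>>> {"op": "apply_moves", "data": {"rows": [{"x": 16, "y": 58, "z": 0, "rx": 0, "ry": 0, "rz": 0.2, "claw": 0}, {"x": 32, "y": 118, "z": 0, "rx": 0, "ry": 0, "rz": 0.4, "claw": 0}, {"x": 47, "y": 176, "z": 10, "rx": 0, "ry": 0, "rz": 0.6, "claw": 0}, {"x": 62, "y": 232, "z": 30, "rx": 0, "ry": 0, "rz": 0.8, "claw": 0}, {"x": 76, "y": 288, "z": 50, "rx": 0, "ry": 0, "rz": 0.81, "claw": 0}, {"x": 90, "y": 342, "z": 75, "rx": 0, "ry": 0, "rz": 0.81, "claw": 0}, {"x": 104, "y": 396, "z": 100, "rx": 0, "ry": 0, "rz": 0.81, "claw": 0}, {"x": 119, "y": 452, "z": 120, "rx": 0, "ry": 0, "rz": 0.81, "claw": 0}, {"x": 119, "y": 452, "z": 180, "rx": 0, "ry": 0, "rz": 0.81, "claw": 0}, {"x": 119, "y": 452, "z": 180, "rx": 0, "ry": 0, "rz": 0.81, "claw": 0}]}}

```text
time_s: 3.62
position: [0.5157, 0.3528, 0.1161]
tcp_rot: [[-0.998, -0.054, -0.012], [-0.054, 0.999, -0.005], [0.012, -0.005, -1.0]]
force: [-0.1, -0.2, 0.2]
opening: 1.001
grasp_force: 0.0
```

Run:
```python
from h import *
s=read_state();print(s['position'],s['tcp_rot'].round(3))
move([.522,.353,.0627],2.8)
p,im,d=cap('wrist'); P=pts(p,d); save('w4.png',im)
z=P[...,2]
m=(z>.055)&(z<.064)&(abs(P[...,1]-.353)<.02)&(P[...,0]<.6)
q=P[m]; v,u=np.where(m)
if len(q)>5:
    qq=q[:,:2].astype(np.float32);print(len(q),np.median(q,0),cv2.fitLine(qq,cv2.DIST_HUBER,0,.001,.001).ravel(),cv2.minAreaRect(qq*1000),u.min(),u.max(),v.min(),v.max())
```

```text
[0.51574041 0.35277948 0.11606776] [[-0.998 -0.054 -0.012]
 [-0.054  0.999 -0.005]
 [ 0.012 -0.005 -1.   ]]
shift [-6.9  0.1 53.3] rot [-0.043 -0.119  0.052] n>= 0.9
2199 [0.49606086 0.35214708 0.06018055] [0.9983051  0.05819723 0.5010476  0.35217473] ((512.5836791992188, 352.62249755859375), (129.15206909179688, 7.78710412979126), 3.3387088775634766) 272 285 123 324
```

View pics/w4.png

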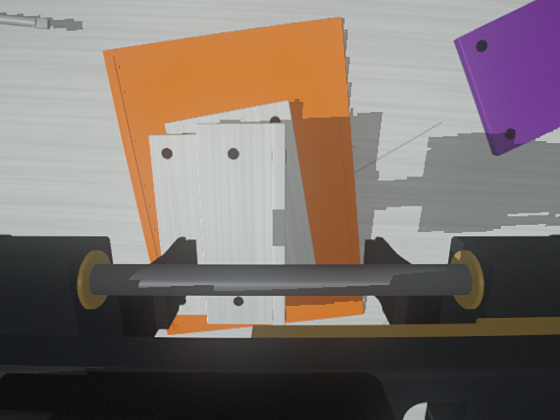

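Flange in columns 272–285, midway between the fingers; yaw 3.3°. Descending in two steps, then closing.

>>> {"op": "apply_moves", "data": {"rows": [{"x": 0, "y": 0, "z": 20, "rx": 0, "ry": 0, "rz": 0, "claw": 0}, {"x": 0, "y": 0, "z": 40, "rx": 0, "ry": 0, "rz": -0.05, "claw": 0}, {"x": 0, "y": 0, "z": 40, "rx": 0, "ry": 0, "rz": -0.05, "claw": 0}, {"x": 0, "y": 0, "z": 40, "rx": 0, "ry": 0, "rz": -0.05, "claw": 0}]}}

```text
time_s: 4.18
position: [0.5237, 0.3524, 0.0832]
tcp_rot: [[-0.999, -0.054, 0.004], [-0.054, 0.999, 0.002], [-0.004, 0.002, -1.0]]
force: [0.5, 0.6, -0.0]
opening: 1.0
grasp_force: 0.0
```

Run:
```python
from h import *
s=read_state();print(s['position'],s['tcp_rot'].round(4))
move([.5225,.3534,.0627],3.1)
```

```text
[0.52372514 0.3524489  0.08316985] [[-0.9985 -0.0542  0.0037]
 [-0.0542  0.9985  0.0017]
 [-0.0038  0.0015 -1.    ]]
shift [ 1.2  1.  20.5] rot [0.015 0.036 0.001] n>= 0.3
```

>>> {"op": "apply_moves", "data": {"rows": [{"x": 1, "y": 1, "z": 12, "rx": 0, "ry": 0, "rz": 0, "claw": 0}, {"x": 1, "y": 1, "z": 20, "rx": 0, "ry": 0, "rz": 0, "claw": 60}, {"x": 1, "y": 1, "z": 20, "rx": 0, "ry": 0, "rz": 0, "claw": 130}, {"x": 1, "y": 1, "z": 20, "rx": 0, "ry": 0, "rz": 0, "claw": 190}, {"x": 1, "y": 1, "z": 20, "rx": 0, "ry": 0, "rz": 0, "claw": 215}, {"x": 1, "y": 1, "z": 20, "rx": 0, "ry": 0, "rz": 0, "claw": 255}, {"x": 1, "y": 1, "z": 20, "rx": 0, "ry": 0, "rz": 0, "claw": 255}, {"x": 1, "y": 1, "z": 20, "rx": 0, "ry": 0, "rz": 0, "claw": 255}]}}

```text
time_s: 5.18
position: [0.5213, 0.353, 0.0606]
tcp_rot: [[-0.999, -0.055, 0.0], [-0.055, 0.999, 0.0], [-0.0, 0.0, -1.0]]
force: [-0.5, 0.2, -0.5]
opening: 0.286
grasp_force: 0.0
```

>>> {"op": "apply_moves", "data": {"rows": [{"x": 0, "y": 0, "z": -2, "rx": 0, "ry": 0, "rz": 0, "claw": 255}, {"x": 0, "y": 0, "z": -2, "rx": 0, "ry": 0, "rz": 0, "claw": 255}, {"x": 0, "y": 0, "z": -2, "rx": 0, "ry": 0, "rz": 0, "claw": 255}, {"x": 0, "y": 0, "z": -2, "rx": 0, "ry": 0, "rz": 0, "claw": 255}, {"x": 0, "y": 0, "z": -2, "rx": 0, "ry": 0, "rz": 0, "claw": 255}]}}

```text
time_s: 5.8
position: [0.5214, 0.3528, 0.0629]
tcp_rot: [[-0.998, -0.055, 0.0], [-0.055, 0.998, -0.0], [-0.0, -0.0, -1.0]]
force: [0.0, -1.5, 3.5]
opening: 0.086
grasp_force: 30.0
```

>>> {"op": "apply_moves", "data": {"rows": [{"x": 0, "y": 0, "z": -4, "rx": 0, "ry": 0, "rz": 0, "claw": 255}, {"x": 0, "y": 0, "z": -10, "rx": 0, "ry": 0, "rz": 0, "claw": 255}, {"x": 0, "y": 0, "z": -20, "rx": 0, "ry": 0, "rz": 0, "claw": 255}, {"x": 0, "y": 0, "z": -40, "rx": 0, "ry": 0, "rz": 0, "claw": 255}, {"x": 0, "y": 0, "z": -75, "rx": 0, "ry": 0, "rz": 0, "claw": 255}, {"x": 0, "y": 0, "z": -115, "rx": 0, "ry": 0, "rz": 0, "claw": 255}, {"x": 0, "y": 0, "z": -140, "rx": 0, "ry": 0, "rz": 0, "claw": 255}, {"x": 0, "y": 0, "z": -140, "rx": 0, "ry": 0, "rz": 0, "claw": 255}]}}

```text
time_s: 6.8
position: [0.5226, 0.3538, 0.2054]
tcp_rot: [[-0.998, -0.055, 0.006], [-0.055, 0.998, 0.003], [-0.006, 0.002, -1.0]]
force: [-0.3, 1.0, -4.0]
opening: 0.092
grasp_force: 30.0
```

Run:
```python
from h import *
s=read_state();print(s['position'],s['force'],s['grasp_force'],s['opening'])
p,im,d=cap('wrist'); P=pts(p,d); save('w5.png',im)
# bracket in tool frame
T=(P-s['position'])@s['tcp_rot']; np.savez('w5.npz',im=im,T=T,P=P)
zt=T[...,2]
m=(zt>-.01)&(zt<.008)&(abs(T[...,1])<.015)&(abs(T[...,0])<.1)
q=T[m];v,u=np.where(m)
if len(q)>5: print(len(q),np.median(q,0),cv2.minAreaRect((q[:,:2]*1000).astype(np.float32)),u.min(),u.max(),v.min(),v.max())
m=(zt>.02)&(zt<.06)&(abs(T[...,1]+.03)<.05)&(abs(T[...,0])<.12)
q=T[m];print(len(q),np.histogram(q[:,2],bins=np.arange(.02,.06,.004)))
m&=(zt>.024)&(zt<.04);q=T[m];print(np.median(q,0),q[:,0].min(),q[:,0].max(),q[:,1].min(),q[:,1].max())
A=np.c_[q[:,:2],np.ones(len(q))];print('plane',np.linalg.lstsq(A,q[:,2],rcond=None)[0])
b=P[...,2];mm=(b>.014)&(b<.03)&(P[...,0]<.6)&(P[...,0]>.4)&(abs(P[...,1]-.31)<.1)
r=cv2.minAreaRect((P[mm][:,:2]*1000).astype(np.float32));print(r)
```

```text
[0.522637   0.35375092 0.20536146] [-0.30145201  1.03677352 -3.97199287] 29.988111555576324 0.09241197496687109
3920 [0.02996125 0.00103379 0.0026939 ] ((23.08376693725586, -0.5487518310546875), (25.35246467590332, 100.40686798095703), 81.80248260498047) 252 309 107 324
12491 (array([   74,     8,     0, 12201,   208,     0,     0,     0,     0]), array([0.02 , 0.024, 0.028, 0.032, 0.036, 0.04 , 0.044, 0.048, 0.052,
       0.056]))
[ 0.04230917 -0.02880051  0.0346618 ] -0.0481448101402451 0.07359106186227911 -0.055250788081278125 0.00930070195707078
plane [-0.00019431 -0.00027658  0.03465753]
((495.1059265136719, 364.50787353515625), (140.77713012695312, 39.49660873413086), 28.91935920715332)
```

View pics/w5.png

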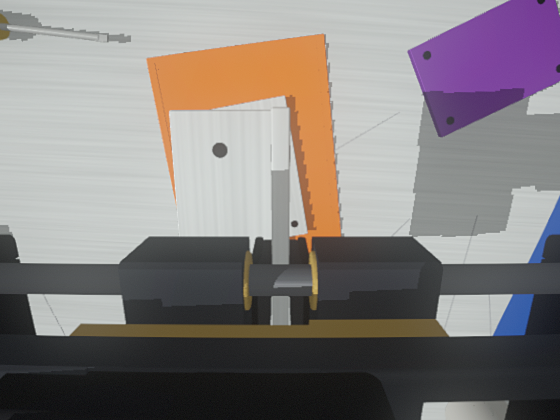

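Bracket is level in the gripper: underside 42.7 mm below the TCP, near end at tool x +74 mm. The plates still lie on the mat. Carrying it over the nest.

Run:
```python
from h import *
move([.5477,-.0085,.18],12.2)
```

```text
shift [  -6.4 -362.5   23.1] rot [ 0.006  0.018 -1.51 ] n>= 5.8
```

>>> {"op": "apply_moves", "data": {"rows": [{"x": 0, "y": -20, "z": 0, "rx": 0, "ry": 0, "rz": 0, "claw": 255}, {"x": -1, "y": -65, "z": 0, "rx": 0, "ry": 0, "rz": -0.2, "claw": 255}, {"x": -2, "y": -115, "z": 0, "rx": 0, "ry": 0, "rz": -0.4, "claw": 255}, {"x": -3, "y": -165, "z": 0, "rx": 0, "ry": 0, "rz": -0.6, "claw": 255}, {"x": -4, "y": -215, "z": 0, "rx": 0, "ry": 0, "rz": -0.8, "claw": 255}, {"x": -5, "y": -265, "z": 0, "rx": 0, "ry": 0, "rz": -1.0, "claw": 255}, {"x": -6, "y": -310, "z": 5, "rx": 0, "ry": 0, "rz": -1.3, "claw": 255}, {"x": -6, "y": -345, "z": 15, "rx": 0, "ry": 0, "rz": -1.5, "claw": 255}, {"x": -6, "y": -362, "z": 23, "rx": 0, "ry": 0, "rz": -1.51, "claw": 255}, {"x": -6, "y": -362, "z": 23, "rx": 0, "ry": 0, "rz": -1.51, "claw": 255}]}}

```text
time_s: 8.1
position: [0.5459, -0.009, 0.1781]
tcp_rot: [[-0.978, -0.209, -0.004], [-0.209, 0.978, 0.001], [0.003, 0.002, -1.0]]
force: [-0.2, 0.8, -2.6]
opening: 0.09
grasp_force: 30.0
```

```bash
cat > chk.py <<'E'
from h import *
s=read_state();print(s['position'],s['tcp_rot'].round(4)[:,2],s['force'].round(1),s['grasp_force'])
p,im,d=cap('wrist'); P=pts(p,d); save('w6_%d.png'%(s['time_s']*100),im)
z=P[...,2]
v,u=np.mgrid[0:420,0:560]
c,sn=np.cos(np.radians(12.2)),np.sin(np.radians(12.2))
F=np.stack([(P[...,0]-.5732)*c+(P[...,1]+.1217)*sn,-(P[...,0]-.5732)*sn+(P[...,1]+.1217)*c],-1)*1000
T=(P-s['position'])@s['tcp_rot']*1000
bz=s['position'][2]-.0347
sel=(v<240)
def st(m,name):
    m=m.astype(np.uint8);n,lab,S,cc=cv2.connectedComponentsWithStats(m)
    for i in range(1,n):
        if S[i,4]>30:
            k=lab==i;q=F[k].astype(np.float32);r=cv2.minAreaRect(q);print(name,S[i,4],'F lo',q.min(0).round(1),'hi',q.max(0).round(1),'z',np.median(z[k]).round(4),'rectang',round(r[2],2),'px',S[i,:4])
near=(abs(F[...,0])<105)&(F[...,1]>-60)&(F[...,1]<145)
st(sel&near&(abs(z-bz)<.003),'base')
st(sel&near&(abs(z-bz-.032)<.003),'flange')
if bz>.045:
  for a,b in((.0265,.0295),(.0305,.0325),(.033,.036)): st(sel&near&(z>a)&(z<b),(a,b))
E
python3 chk.py; python3 -c "
from h import *
move([.5477,-.0085,.085],12.2)"
```

```text
[ 0.54589186 -0.00900451  0.17807979] [-0.0036  0.0011 -1.    ] [-0.2  0.8 -2.6] 29.988013207912445
base 12315 F lo [-76.6  60.6] hi [ -7.9 112.4] z 0.1435 rectang 89.68 px [169 110 103 130]
flange 2468 F lo [-76.4 113.2] hi [-19.3 121.3] z 0.1755 rectang 0.16 px [271 107  20 133]
(0.0265, 0.0295) 31 F lo [-22.8 -34.4] hi [-13.6 -26.2] z 0.027 rectang 13.33 px [108 179  10  11]
(0.0265, 0.0295) 31 F lo [ -6.4 -58.6] hi [  1.8 -49.3] z 0.0281 rectang 49.6 px [ 83 197  13  10]
(0.0305, 0.0325) 138 F lo [-65.6 -11.4] hi [-49.8  -1. ] z 0.0317 rectang 7.96 px [126 129  14  20]
(0.033, 0.036) 233 F lo [-88.   75.1] hi [-80.8 103.7] z 0.0335 rectang 89.75 px [228 100  36  10]
(0.033, 0.036) 236 F lo [-67.2 126.4] hi [-46.  134.2] z 0.035 rectang 0.58 px [291 126  10  27]
(0.033, 0.036) 1237 F lo [-64.8 -59.8] hi [-18.6  -7.1] z 0.0349 rectang 38.42 px [ 74 130  59  56]
(0.033, 0.036) 31 F lo [-58.1  19.6] hi [-49.  23.] z 0.0342 rectang 76.82 px [163 138   5  12]
shift [-1.6 -1.  93.6] rot [ 0.016 -0.021 -0.014] n>= 1.5
```

>>> {"op": "apply_moves", "data": {"rows": [{"x": 0, "y": -1, "z": 30, "rx": 0, "ry": 0, "rz": 0, "claw": 255}, {"x": 0, "y": -1, "z": 60, "rx": 0, "ry": 0, "rz": 0, "claw": 255}, {"x": 0, "y": -1, "z": 80, "rx": 0, "ry": 0, "rz": 0, "claw": 255}, {"x": 0, "y": -1, "z": 94, "rx": 0, "ry": 0, "rz": 0, "claw": 255}, {"x": 0, "y": -1, "z": 94, "rx": 0, "ry": 0, "rz": 0, "claw": 255}, {"x": 0, "y": -1, "z": 94, "rx": 0, "ry": 0, "rz": 0, "claw": 255}]}}

```text
time_s: 8.9
position: [0.5479, -0.0088, 0.0862]
tcp_rot: [[-0.977, -0.212, 0.001], [-0.212, 0.977, -0.0], [-0.001, -0.001, -1.0]]
force: [0.1, -0.6, -2.3]
opening: 0.086
grasp_force: 30.0
```

```bash
sed -i 's/bz>.045/1/' chk.py; python3 chk.py; python3 -c "
from h import *
move([.5468,-.0092,.0647],12.2)"
```

```text
[ 0.5479222  -0.0088239   0.08624307] [ 1.5e-03 -3.0e-04 -1.0e+00] [ 0.1 -0.6 -2.3] 29.987794160842896
base 933 F lo [-104.6   13.5] hi [-4.7 40.7] z 0.0522 rectang 78.24 px [ 89  44  35 196]
base 12322 F lo [-74.2  59.8] hi [ -5.8 111.9] z 0.0516 rectang 89.83 px [169 110 103 130]
flange 2470 F lo [-74.3 112.7] hi [-17.1 120.8] z 0.0835 rectang 89.79 px [271 107  20 133]
(0.0265, 0.0295) 90 F lo [-55.1  46.5] hi [-45.7  53.3] z 0.0286 rectang 87.41 px [161 145  12  17]
(0.0265, 0.0295) 133 F lo [-46.1 -46.8] hi [-19.1 -19.8] z 0.0279 rectang 46.04 px [ 15 161  38  45]
(0.0265, 0.0295) 77 F lo [ -5.8 -59.6] hi [  3.7 -48.5] z 0.0278 rectang 45.44 px [  1 225  21  15]
(0.0305, 0.0325) 55 F lo [-80.5  75.1] hi [-78.9  91.6] z 0.0319 rectang 89.83 px [205  99  31   4]
(0.0305, 0.0325) 54 F lo [-65.4 -11.8] hi [-58.   -6.2] z 0.0319 rectang 77.77 px [ 56 128  10  14]
(0.0305, 0.0325) 80 F lo [-41.5 -47.1] hi [-19.  -27.9] z 0.0315 rectang 50.18 px [ 11 170  25  38]
(0.033, 0.036) 514 F lo [-88.2  74.6] hi [-79.3 104. ] z 0.0335 rectang 0.1 px [203  84  55  18]
(0.033, 0.036) 720 F lo [-66.5 122.6] hi [-45.3 134.5] z 0.0349 rectang 0.08 px [291 125  22  39]
(0.033, 0.036) 2195 F lo [-64.9 -51.9] hi [-19.1  -7.3] z 0.0349 rectang 39.65 px [  0 129  62  80]
(0.033, 0.036) 141 F lo [-59.7  16.2] hi [-43.7  24.2] z 0.0346 rectang 71.75 px [105 138  13  29]
shift [ 1.3  0.1 21.7] rot [-0.008  0.017  0.003] n>= 0.3
```

The bracket sits 5.1 mm from the end stop and 1.8 mm from the +y stop. I'll correct by 1.7 mm and 0.8 mm while lowering, and stop short of contact.

>>> {"op": "apply_moves", "data": {"rows": [{"x": 1.7, "y": -0.8, "z": 2, "rx": 0, "ry": 0, "rz": 0, "claw": 255}, {"x": 1.7, "y": -0.8, "z": 8, "rx": 0, "ry": 0, "rz": 0, "claw": 255}, {"x": 1.7, "y": -0.8, "z": 14, "rx": 0, "ry": 0, "rz": 0, "claw": 255}, {"x": 1.7, "y": -0.8, "z": 17, "rx": 0, "ry": 0, "rz": 0, "claw": 255}, {"x": 1.7, "y": -0.8, "z": 18, "rx": 0, "ry": 0, "rz": 0, "claw": 255}, {"x": 1.7, "y": -0.8, "z": 18, "rx": 0, "ry": 0, "rz": 0, "claw": 255}, {"x": 1.7, "y": -0.8, "z": 18, "rx": 0, "ry": 0, "rz": 0, "claw": 255}]}}

```text
time_s: 9.82
position: [0.546, -0.0103, 0.0676]
tcp_rot: [[-0.977, -0.211, 0.0], [-0.211, 0.977, -0.0], [-0.0, -0.0, -1.0]]
force: [0.2, 0.3, -3.1]
opening: 0.087
grasp_force: 30.0
```

```bash
python3 chk.py
```

```text
[ 0.54597628 -0.01030127  0.06764966] [ 3.e-04 -1.e-04 -1.e+00] [ 0.2  0.3 -3.1] 29.98797297477722
base 1264 F lo [-88.9  73.8] hi [-78.8 104.2] z 0.033 rectang 0.1 px [197  84  61  22]
base 12323 F lo [-76.5  59.3] hi [ -8. 111.] z 0.033 rectang 89.81 px [169 110 103 130]
base 911 F lo [-67.1 122.6] hi [-45.2 134.5] z 0.035 rectang 0.62 px [294 129  24  44]
base 93 F lo [-67.   19.8] hi [-60.3  26.3] z 0.0327 rectang 34.29 px [ 93 130  15  14]
base 1524 F lo [-65.3 -39.1] hi [-31.4  -7.7] z 0.0347 rectang 32.02 px [  0 134  43  64]
base 292 F lo [-59.6  15.2] hi [-43.6  24. ] z 0.0337 rectang 73.79 px [ 88 145  18  31]
flange 2470 F lo [-76.6 111.8] hi [-19.4 119.8] z 0.0649 rectang 89.94 px [271 107  20 133]
flange 134 F lo [-20.9  -7.5] hi [-18.7   9.4] z 0.0633 rectang 89.35 px [ 15 235  36   5]
(0.0265, 0.0295) 179 F lo [-55.2  46.1] hi [-45.4  56.4] z 0.0285 rectang 34.65 px [151 152  19  19]
(0.0265, 0.0295) 109 F lo [-47.7 -42.7] hi [-26.5 -15.4] z 0.0278 rectang 37.91 px [  0 167  38  38]
(0.0305, 0.0325) 39 F lo [-85.9  99.5] hi [-78.8 104.2] z 0.0319 rectang 61.28 px [248 
[... 204 characters left out ...]
   6]
(0.0305, 0.0325) 36 F lo [-67.1  93.7] hi [-61.6 100.3] z 0.0323 rectang 47.82 px [237 129  14  12]
(0.0305, 0.0325) 38 F lo [-67.5 102.4] hi [-60.  108.9] z 0.0322 rectang 39.33 px [254 128  14  16]
(0.033, 0.036) 600 F lo [-88.2  75.1] hi [-79.2 103.8] z 0.0335 rectang 89.83 px [198  85  59  20]
(0.033, 0.036) 6215 F lo [-76.5  59.8] hi [ -8.9 111. ] z 0.0334 rectang 89.82 px [169 110 103 129]
(0.033, 0.036) 909 F lo [-67.1 122.6] hi [-45.2 134.4] z 0.035 rectang 0.62 px [294 129  24  44]
(0.033, 0.036) 1337 F lo [-64.8 -35.3] hi [-35.5  -8.4] z 0.0349 rectang 28.98 px [  0 135  41  57]
(0.033, 0.036) 177 F lo [-59.6  15.2] hi [-43.9  23.5] z 0.0347 rectang 73.83 px [ 88 145  14  31]
```

Gaps are now about 2.5 mm to the end stop, 2.8 mm to the +y stop and 3.1 mm to the dowels. Lowering gently to contact.

>>> {"op": "apply_moves", "data": {"rows": [{"x": -0.4, "y": 0, "z": 1, "rx": 0, "ry": 0, "rz": 0, "claw": 255}, {"x": -0.4, "y": 0, "z": 2, "rx": 0, "ry": 0, "rz": 0, "claw": 255}, {"x": -0.4, "y": 0, "z": 2, "rx": 0, "ry": 0, "rz": 0, "claw": 255}, {"x": -0.4, "y": 0, "z": 2.5, "rx": 0, "ry": 0, "rz": 0, "claw": 255}, {"x": -0.4, "y": 0, "z": 2.5, "rx": 0, "ry": 0, "rz": 0, "claw": 255}]}}

```text
time_s: 10.5
position: [0.5464, -0.0102, 0.0659]
tcp_rot: [[-0.977, -0.211, 0.001], [-0.211, 0.977, -0.0], [-0.001, -0.0, -1.0]]
force: [-2.1, 0.3, 6.1]
opening: 0.086
grasp_force: 30.0
```

>>> {"op": "apply_moves", "data": {"rows": [{"x": 0, "y": 0, "z": -0.3, "rx": 0, "ry": 0, "rz": 0, "claw": 255}, {"x": 0, "y": 0, "z": -0.3, "rx": 0, "ry": 0, "rz": 0, "claw": 190}, {"x": 0, "y": 0, "z": -0.3, "rx": 0, "ry": 0, "rz": 0, "claw": 190}, {"x": 0, "y": 0, "z": -0.3, "rx": 0, "ry": 0, "rz": 0, "claw": 190}, {"x": 0, "y": 0, "z": -0.3, "rx": 0, "ry": 0, "rz": 0, "claw": 190}]}}

```text
time_s: 11.12
position: [0.5462, -0.0102, 0.0652]
tcp_rot: [[-0.977, -0.211, -0.0], [-0.211, 0.977, -0.0], [0.0, 0.0, -1.0]]
force: [-0.1, 0.8, 1.0]
opening: 0.254
grasp_force: 0.0
```

```bash
python3 chk.py | grep -E "^\[|^base|^flange"
```

```text
[ 0.54622695 -0.01021877  0.06520988] [-1.e-04 -0.e+00 -1.e+00] [-0.1  0.8  1. ] 0.0
base 1010 F lo [-89.   73.7] hi [-78.6 104.2] z 0.0327 rectang 0.81 px [195  83  63  23]
base 12433 F lo [-76.3  59.3] hi [ -7.7 110.9] z 0.0312 rectang 89.79 px [168 110 104 130]
base 276 F lo [-67.7  16.4] hi [-43.6  25.9] z 0.0314 rectang 84.7 px [ 88 128  20  48]
base 182 F lo [-65.6 -14.4] hi [-49.9  -7.5] z 0.0328 rectang 85.29 px [ 26 133  14  32]
base 245 F lo [-55.2  46.8] hi [-45.7  56.3] z 0.0291 rectang 77.51 px [149 152  19  19]
base 154 F lo [-48.8 -38.3] hi [-32.4 -12.1] z 0.0303 rectang 32.04 px [  0 166  36  30]
flange 46 F lo [-102.1   23.8] hi [-94.7  30.4] z 0.0598 rectang 44.88 px [54 42 15 21]
flange 69 F lo [-82.6  23.2] hi [-75.3  28.3] z 0.0598 rectang 75.13 px [59 93 12 19]
flange 2465 F lo [-75.9 111.7] hi [-19.5 119.7] z 0.0632 rectang 89.89 px [271 108  20 132]
flange 39 F lo [-75.7  21.2] hi [-72.9  29.2] z 0.0599 rectang 4.91 px [ 56 110  19   8]
flange 71 F lo [-73.3  17.3] hi [-63.8  23.2] z 0.0598 rectang 51.51 px [ 50 116  13  24]
flange 57 F lo [-65.5  13.3] hi [-60.   24.7] z 0.0598 rectang 23.64 px [ 43 135  25  14]
flange 34 F lo [-56.5  15. ] hi [-51.8  23.5] z 0.0598 rectang 16.92 px [ 49 156  19  12]
flange 43 F lo [-49.6  13. ] hi [-45.9  22.2] z 0.0599 rectang 89.56 px [ 47 172  21   9]
flange 177 F lo [-24.6  -7. ] hi [-18.4   8.9] z 0.0616 rectang 87.42 px [ 14 226  36  14]
```

The bracket is seated: base top at about 0.030 and stop gaps unchanged. Rising, then looking at the lever grip.

>>> {"op": "apply_moves", "data": {"rows": [{"x": 0, "y": 0, "z": -10, "rx": 0, "ry": 0, "rz": 0, "claw": 190}, {"x": 0, "y": 0, "z": -40, "rx": 0, "ry": 0, "rz": 0, "claw": 190}, {"x": 0, "y": 0, "z": -90, "rx": 0, "ry": 0, "rz": 0, "claw": 120}, {"x": 10, "y": -20, "z": -140, "rx": 0, "ry": 0, "rz": 0, "claw": 120}, {"x": 25, "y": -60, "z": -180, "rx": 0, "ry": 0, "rz": 0, "claw": 120}, {"x": 10, "y": -100, "z": -190, "rx": 0, "ry": 0, "rz": 0, "claw": 120}, {"x": 0, "y": -120, "z": -190, "rx": 0, "ry": 0, "rz": 0, "claw": 120}, {"x": 0, "y": -120, "z": -190, "rx": 0, "ry": 0, "rz": 0, "claw": 120}, {"x": 0, "y": -120, "z": -190, "rx": 0, "ry": 0, "rz": 0, "claw": 120}]}}

```text
time_s: 12.3
position: [0.5704, -0.1264, 0.2551]
tcp_rot: [[-0.977, -0.212, -0.002], [-0.212, 0.977, 0.001], [0.002, 0.002, -1.0]]
force: [-0.4, 0.3, 0.3]
opening: 0.533
grasp_force: 0.0
```

```bash
cat > lev.py <<'E'
from h import *
s=read_state();print(s['position'],s['joint_positions'].round(1))
p,im,d=cap('wrist'); P=pts(p,d); save('l%d.png'%(s['time_s']*100),im)
v,u=np.mgrid[0:420,0:560]; z=P[...,2]
pc=np.array([.5732,-.1217])
rr=np.linalg.norm(P[...,:2]-pc,axis=-1)
def fit(m,n):
    q=P[m]
    if len(q)>10:
        k=(q[:,:2]*1000).astype(np.float32); c,r=cv2.minEnclosingCircle(k); c=np.array(c)/1000
        w=c-pc; print(n,len(q),'c',c.round(4),'r',round(r,1),'z',np.median(q[:,2]).round(4),'px',u[m].min(),u[m].max(),v[m].min(),v[m].max(),'dist',np.linalg.norm(w).round(4),'ang',np.degrees(np.arctan2(w[1],w[0])).round(1),'swing',(((np.arctan2(w[1],w[0])-np.pi-np.radians(12.2)+np.pi)%(2*np.pi))-np.pi).round(3))
b=(v<240)
fit(b&(z>.100)&(z<.122)&(rr>.1)&(rr<.15),'grip')
fit(b&(z>.112)&(rr<.04),'post')
fit(b&(z>.053)&(z<.075)&(rr>.04)&(rr<.14),'lever')
E
python3 lev.py
```

```text
[ 0.57037713 -0.12644826  0.25506188] [ -23.5   26.6   87.5    0.    66.  -125.7]
grip 593 c [ 0.4486 -0.1122] r 11.1 z 0.1078 px 314 340 47 75 dist 0.1249 ang 175.7 swing -0.289
post 117 c [ 0.5601 -0.1277] r 31.8 z 0.2309 px 217 343 195 239 dist 0.0144 ang -155.3 swing 0.218
lever 3151 c [ 0.5381 -0.086 ] r 104.0 z 0.0595 px 256 406 58 239 dist 0.05 ang 134.5 swing -1.007
```

Grip at (0.4486, -0.1122), 124.9 mm from the post; top 0.108; swing about -0.29. I'll turn the tool so that its x axis points inward and hover over the grip.

>>> {"op": "apply_moves", "data": {"rows": [{"x": 20, "y": 6, "z": 0, "rx": 0, "ry": 0, "rz": 1.7, "claw": 120}, {"x": 50, "y": 16, "z": 0, "rx": 0, "ry": 0, "rz": 3.4, "claw": 120}, {"x": 80, "y": 26, "z": 0, "rx": 0, "ry": 0, "rz": 5.1, "claw": 120}, {"x": 105, "y": 35, "z": 0, "rx": 0, "ry": 0, "rz": 6.8, "claw": 120}, {"x": 116, "y": 40, "z": 0, "rx": 0, "ry": 0, "rz": 8.5, "claw": 120}, {"x": 116, "y": 40, "z": 0, "rx": 0, "ry": 0, "rz": 10.2, "claw": 120}, {"x": 116, "y": 40, "z": 0, "rx": 0, "ry": 0, "rz": 11.9, "claw": 120}, {"x": 116, "y": 40, "z": 0, "rx": 0, "ry": 0, "rz": 13.6, "claw": 120}, {"x": 116, "y": 40, "z": 0, "rx": 0, "ry": 0, "rz": 15.3, "claw": 120}, {"x": 116, "y": 40, "z": 0, "rx": 0, "ry": 0, "rz": 17, "claw": 120}]}}

```text
time_s: 13.6
position: [0.4488, -0.1116, 0.2552]
tcp_rot: [[0.001, 1.0, -0.001], [1.0, -0.001, 0.001], [0.001, -0.001, -1.0]]
force: [0.2, -0.1, -0.3]
opening: 0.529
grasp_force: 0.0
```

>>> {"op": "apply_moves", "data": {"rows": [{"x": 0, "y": 0, "z": 0, "rx": 0, "ry": 0, "rz": 1.7, "claw": 120}, {"x": 0, "y": 0, "z": 0, "rx": 0, "ry": 0, "rz": 3.4, "claw": 120}, {"x": 0, "y": 0, "z": 10, "rx": 0, "ry": 0, "rz": 5.1, "claw": 120}, {"x": 0, "y": 0, "z": 20, "rx": 0, "ry": 0, "rz": 6.8, "claw": 120}, {"x": 0, "y": 0, "z": 30, "rx": 0, "ry": 0, "rz": 8.5, "claw": 120}, {"x": 0, "y": 0, "z": 45, "rx": 0, "ry": 0, "rz": 10.2, "claw": 120}, {"x": 0, "y": 0, "z": 60, "rx": 0, "ry": 0, "rz": 11.9, "claw": 120}, {"x": 0, "y": 0, "z": 60, "rx": 0, "ry": 0, "rz": 13.6, "claw": 120}, {"x": 0, "y": 0, "z": 60, "rx": 0, "ry": 0, "rz": 15.2, "claw": 120}, {"x": 0, "y": 0, "z": 60, "rx": 0, "ry": 0, "rz": 15.7, "claw": 120}]}}

```text
time_s: 14.85
position: [0.4489, -0.1116, 0.1953]
tcp_rot: [[0.997, -0.071, -0.001], [-0.071, -0.997, 0.001], [-0.001, -0.001, -1.0]]
force: [-0.6, 0.0, -0.7]
opening: 0.523
grasp_force: 0.0
```

>>> {"op": "apply_moves", "data": {"rows": [{"x": 0, "y": 0, "z": 0, "rx": 0, "ry": 0, "rz": 0, "claw": 120}, {"x": 0, "y": 0, "z": 0, "rx": 0, "ry": 0, "rz": 0, "claw": 120}]}}

```text
time_s: 15.1
position: [0.4494, -0.1123, 0.1954]
tcp_rot: [[0.998, -0.068, -0.0], [-0.068, -0.998, 0.0], [-0.0, -0.0, -1.0]]
force: [0.7, -0.1, -0.1]
opening: 0.53
grasp_force: 0.0
```

```bash
python3 -c "
from h import *
s=read_state();print(s['joint_positions'].round(1),s['position'])
move([.4486,-.1122,.104],175.7)"
```

```text
[-27.9  22.6 107.9   0.   49.5  66. ] [ 0.44940262 -0.11227702  0.19539854]
shift [-0.8 -0.  91.4] rot [-0.002  0.004  0.065] n>= 1.5
```

>>> {"op": "apply_moves", "data": {"rows": [{"x": -0.8, "y": 0, "z": 40, "rx": 0, "ry": 0, "rz": 0, "claw": 120}, {"x": -0.8, "y": 0, "z": 75, "rx": 0, "ry": 0, "rz": 0, "claw": 120}, {"x": -0.8, "y": 0, "z": 90, "rx": 0, "ry": 0, "rz": 0, "claw": 120}, {"x": -0.8, "y": 0, "z": 90, "rx": 0, "ry": 0, "rz": 0, "claw": 150}, {"x": -0.8, "y": 0, "z": 90, "rx": 0, "ry": 0, "rz": 0, "claw": 150}, {"x": -0.8, "y": 0, "z": 90, "rx": 0, "ry": 0, "rz": 0, "claw": 150}]}}

```text
time_s: 15.85
position: [0.4495, -0.1131, 0.1062]
tcp_rot: [[0.998, -0.07, 0.002], [-0.07, -0.998, -0.001], [0.002, 0.001, -1.0]]
force: [0.6, -1.0, -0.2]
opening: 0.414
grasp_force: 0.0
```

```bash
cat > lv.py <<'E'
from h import *
s=read_state()
pc=np.array([.5732,-.1217]); w=s['position'][:2]-pc
f=s['force'][:2]; t=np.array([-w[1],w[0]])/np.linalg.norm(w)
p,im,d=cap('wrist'); save('v%d.png'%(s['time_s']*100),im); P=pts(p,d)
T=(P-s['position'])@s['tcp_rot']*1000; v=np.mgrid[0:420,0:560][0]
ang=np.degrees(np.arctan2(w[1],w[0]))
rel=P[...,:2]-pc; r=np.linalg.norm(rel,axis=-1)*1000; a=(np.degrees(np.arctan2(rel[...,1],rel[...,0]))-ang+180)%360-180
m=(v<240)&(P[...,2]>.050)&(P[...,2]<.080)&(r>25)&(r<112)&(abs(a)<14)
print('t',s['time_s'].__round__(2),'dist',np.linalg.norm(w).round(4),'tool swing deg',((ang-180-12.2+180)%360-180).round(2),'tangF',(f@t).round(1),'radF',(f@w/np.linalg.norm(w)).round(1),'Fz',s['force'][2].round(1),'lever n',m.sum(),'z',np.median(P[...,2][m]).round(4) if m.any() else None,'lever ang off',np.median(a[m]).round(1) if m.any() else None)
m=(v<240)&(P[...,2]>.104)&(r<10);print('post z',m.sum(),np.median(P[...,2][m]) if m.any() else None)
E
python3 lv.py
```

```text
t 15.85 dist 0.124 tool swing deg -16.18 tangF 1.0 radF -0.7 Fz -0.2 lever n 5086 z 0.059 lever ang off -0.1
post z 0 None
```

The fingers straddle the grip, and the lever reads z 0.059 (parked). Starting the arc about the post.

>>> {"op": "apply_moves", "data": {"rows": [{"x": 0.2, "y": 6.5, "z": 0, "rx": 0, "ry": 0, "rz": -0.5, "claw": 150}, {"x": 0.7, "y": 13.1, "z": 0, "rx": 0, "ry": 0, "rz": -1.0, "claw": 150}, {"x": 1.5, "y": 19.6, "z": 0, "rx": 0, "ry": 0, "rz": -1.5, "claw": 150}, {"x": 2.7, "y": 26, "z": 0, "rx": 0, "ry": 0, "rz": -2.0, "claw": 150}, {"x": 4.3, "y": 32.4, "z": 0, "rx": 0, "ry": 0, "rz": -2.5, "claw": 150}, {"x": 6.1, "y": 38.6, "z": 0, "rx": 0, "ry": 0, "rz": -3.0, "claw": 150}, {"x": 8.3, "y": 44.8, "z": 0, "rx": 0, "ry": 0, "rz": -3.5, "claw": 150}, {"x": 10.8, "y": 50.8, "z": 0, "rx": 0, "ry": 0, "rz": -4.0, "claw": 150}, {"x": 13.6, "y": 56.7, "z": 0, "rx": 0, "ry": 0, "rz": -4.5, "claw": 150}, {"x": 16.7, "y": 62.5, "z": 0, "rx": 0, "ry": 0, "rz": -5.0, "claw": 150}]}}

```text
time_s: 17.15
position: [0.4591, -0.1742, 0.1058]
tcp_rot: [[0.898, 0.44, -0.004], [0.44, -0.898, 0.004], [-0.002, -0.006, -1.0]]
force: [-2.1, 3.6, 4.6]
opening: 0.413
grasp_force: 2.6
```

```bash
python3 lv.py
```

```text
t 17.15 dist 0.1256 tool swing deg 12.52 tangF -4.2 radF 0.4 Fz 4.6 lever n 5476 z 0.066 lever ang off -3.0
post z 0 None
```

>>> {"op": "apply_moves", "data": {"rows": [{"x": 0.2, "y": 6.5, "z": 0, "rx": 0, "ry": 0, "rz": -0.5, "claw": 150}, {"x": 0.7, "y": 13.1, "z": 0, "rx": 0, "ry": 0, "rz": -1.0, "claw": 150}, {"x": 0.7, "y": 13.1, "z": 0, "rx": 0, "ry": 0, "rz": -1.0, "claw": 150}]}}

```text
time_s: 17.58
position: [0.4677, -0.188, 0.1058]
tcp_rot: [[0.849, 0.529, 0.001], [0.529, -0.849, -0.001], [0.0, 0.001, -1.0]]
force: [0.3, -0.4, 0.4]
opening: 0.411
grasp_force: 0.1
```

```bash
python3 lv.py
```

```text
t 17.57 dist 0.1246 tool swing deg 19.92 tangF 0.5 radF -0.1 Fz 0.4 lever n 5590 z 0.068 lever ang off -2.8
post z 0 None
```

>>> {"op": "apply_moves", "data": {"rows": [{"x": 0.2, "y": 6.5, "z": 0, "rx": 0, "ry": 0, "rz": -0.5, "claw": 150}, {"x": 0.7, "y": 13.1, "z": 0, "rx": 0, "ry": 0, "rz": -1.0, "claw": 150}, {"x": 0.7, "y": 13.1, "z": 0, "rx": 0, "ry": 0, "rz": -1.0, "claw": 150}]}}

```text
time_s: 18.0
position: [0.476, -0.1993, 0.1057]
tcp_rot: [[0.789, 0.614, 0.002], [0.614, -0.789, -0.002], [0.001, 0.003, -1.0]]
force: [-1.3, -0.9, -0.2]
opening: 0.411
grasp_force: 0.0
```

```bash
python3 lv.py
```

```text
t 18.0 dist 0.1244 tool swing deg 26.41 tangF -0.1 radF 1.6 Fz -0.2 lever n 5607 z 0.0681 lever ang off -2.1
post z 0 None
```

>>> {"op": "apply_moves", "data": {"rows": [{"x": 0.2, "y": 6.5, "z": 0, "rx": 0, "ry": 0, "rz": -0.5, "claw": 150}, {"x": 0.7, "y": 13.1, "z": 0, "rx": 0, "ry": 0, "rz": -1.0, "claw": 150}, {"x": 1.5, "y": 19.6, "z": 0, "rx": 0, "ry": 0, "rz": -1.5, "claw": 150}, {"x": 2.7, "y": 26, "z": 0, "rx": 0, "ry": 0, "rz": -2.0, "claw": 150}, {"x": 4.3, "y": 32.4, "z": 0, "rx": 0, "ry": 0, "rz": -2.5, "claw": 150}, {"x": 6.1, "y": 38.6, "z": 0, "rx": 0, "ry": 0, "rz": -3.0, "claw": 150}, {"x": 8.3, "y": 44.8, "z": 0, "rx": 0, "ry": 0, "rz": -3.5, "claw": 150}, {"x": 10.8, "y": 50.8, "z": 0, "rx": 0, "ry": 0, "rz": -4.0, "claw": 150}]}}

```text
time_s: 19.05
position: [0.514, -0.2313, 0.1052]
tcp_rot: [[0.469, 0.883, -0.002], [0.883, -0.469, 0.001], [-0.0, -0.002, -1.0]]
force: [-2.7, 1.2, 1.6]
opening: 0.41
grasp_force: 0.9
```

```bash
python3 lv.py
```

```text
t 19.05 dist 0.1246 tool swing deg 49.43 tangF -2.9 radF 0.2 Fz 1.6 lever n 5608 z 0.0681 lever ang off -2.6
post z 0 None
```

>>> {"op": "apply_moves", "data": {"rows": [{"x": 0.1, "y": 5.5, "z": 0, "rx": 0, "ry": 0, "rz": -0.417, "claw": 150}, {"x": 0.5, "y": 10.9, "z": 0, "rx": 0, "ry": 0, "rz": -0.833, "claw": 150}, {"x": 1.1, "y": 16.3, "z": 0, "rx": 0, "ry": 0, "rz": -1.25, "claw": 150}, {"x": 1.9, "y": 21.7, "z": 0, "rx": 0, "ry": 0, "rz": -1.667, "claw": 150}, {"x": 3, "y": 27.1, "z": 0, "rx": 0, "ry": 0, "rz": -2.083, "claw": 150}, {"x": 4.3, "y": 32.4, "z": 0, "rx": 0, "ry": 0, "rz": -2.5, "claw": 150}, {"x": 4.3, "y": 32.4, "z": 0, "rx": 0, "ry": 0, "rz": -2.5, "claw": 150}]}}

```text
time_s: 19.98
position: [0.5459, -0.2435, 0.1054]
tcp_rot: [[0.227, 0.974, 0.001], [0.974, -0.227, -0.001], [-0.0, 0.001, -1.0]]
force: [-0.3, 1.5, -0.4]
opening: 0.411
grasp_force: 0.0
```

```bash
python3 lv.py
```

```text
t 19.98 dist 0.1248 tool swing deg 65.18 tangF -0.6 radF -1.4 Fz -0.4 lever n 5644 z 0.0681 lever ang off -1.8
post z 0 None
```

>>> {"op": "apply_moves", "data": {"rows": [{"x": 0, "y": 2.2, "z": 0, "rx": 0, "ry": 0, "rz": -0.167, "claw": 150}, {"x": 0.1, "y": 4.4, "z": 0, "rx": 0, "ry": 0, "rz": -0.333, "claw": 150}, {"x": 0.2, "y": 6.5, "z": 0, "rx": 0, "ry": 0, "rz": -0.5, "claw": 150}, {"x": 0.3, "y": 8.7, "z": 0, "rx": 0, "ry": 0, "rz": -0.667, "claw": 150}, {"x": 0.5, "y": 10.9, "z": 0, "rx": 0, "ry": 0, "rz": -0.833, "claw": 150}, {"x": 0.5, "y": 10.9, "z": 0, "rx": 0, "ry": 0, "rz": -0.833, "claw": 150}]}}

```text
time_s: 20.78
position: [0.5568, -0.2455, 0.1054]
tcp_rot: [[0.139, 0.99, 0.001], [0.99, -0.139, -0.0], [-0.0, 0.001, -1.0]]
force: [0.3, -0.9, 0.1]
opening: 0.408
grasp_force: 0.0
```

```bash
python3 lv.py
```

```text
t 20.77 dist 0.1249 tool swing deg 70.24 tangF 0.4 radF 0.8 Fz 0.1 lever n 5174 z 0.0606 lever ang off 2.4
post z 0 None
```

The lever dropped: its height fell from 0.068 to 0.0606 (lift about 0.0016) and the grip is ahead of the tool, so it is in the notch. Centring on the grip, opening, and withdrawing upward.

>>> {"op": "apply_moves", "data": {"rows": [{"x": 0, "y": 2.5, "z": 0, "rx": 0, "ry": 0, "rz": -0.2, "claw": 130}, {"x": 0.1, "y": 4.5, "z": 0, "rx": 0, "ry": 0, "rz": -0.4, "claw": 120}, {"x": 0.1, "y": 4.5, "z": 0, "rx": 0, "ry": 0, "rz": -0.4, "claw": 110}, {"x": 0.1, "y": 4.5, "z": 0, "rx": 0, "ry": 0, "rz": -0.4, "claw": 110}]}}

```text
time_s: 21.32
position: [0.5607, -0.2458, 0.1053]
tcp_rot: [[0.098, 0.995, -0.0], [0.995, -0.098, 0.0], [0.0, -0.0, -1.0]]
force: [0.4, -0.6, 0.5]
opening: 0.563
grasp_force: 0.0
```

```bash
python3 lv.py
```

```text
t 21.32 dist 0.1248 tool swing deg 72.06 tangF 0.5 radF 0.5 Fz 0.5 lever n 5235 z 0.0606 lever ang off 0.8
post z 0 None
```

>>> {"op": "apply_moves", "data": {"rows": [{"x": 0, "y": 0, "z": -15, "rx": 0, "ry": 0, "rz": 0, "claw": 110}, {"x": 0, "y": 0, "z": -40, "rx": 0, "ry": 0, "rz": 0, "claw": 110}, {"x": 0, "y": 0, "z": -90, "rx": 0, "ry": 0, "rz": 0, "claw": 110}, {"x": 0, "y": 0, "z": -140, "rx": 0, "ry": 0, "rz": 0, "claw": 110}, {"x": -30, "y": 0, "z": -180, "rx": 0, "ry": 0, "rz": 0, "claw": 110}, {"x": -30, "y": 0, "z": -180, "rx": 0, "ry": 0, "rz": 0, "claw": 110}, {"x": -30, "y": 0, "z": -180, "rx": 0, "ry": 0, "rz": 0, "claw": 110}]}}

```text
time_s: 22.25
position: [0.5572, -0.2752, 0.2854]
tcp_rot: [[0.098, 0.995, -0.001], [0.995, -0.098, 0.001], [0.001, -0.001, -1.0]]
force: [0.0, 0.5, -0.7]
opening: 0.568
grasp_force: 0.0
```

Run:
```python
from h import *
s=read_state();print(s['position'],s['force'])
p,im,d=cap('wrist'); P=pts(p,d)
p2,im2,d2=cap('scene')
save('final.png',np.hstack([im,im2])[:, :][:, :1120]); 
a=cv2.resize(np.hstack([im[:300],im2[130:430][:300] if False else im2[60:360]]),None,fx=.71,fy=.71); save('final_s.png',a)
z=P[...,2];c,sn=np.cos(np.radians(12.2)),np.sin(np.radians(12.2))
F=np.stack([(P[...,0]-.5732)*c+(P[...,1]+.1217)*sn,-(P[...,0]-.5732)*sn+(P[...,1]+.1217)*c],-1)*1000
v=np.mgrid[0:420,0:560][0]
for n,a,b,y0,y1 in(('base',.0275,.033,58,113),('flange',.059,.066,100,130),('lever',.056,.072,-110,-25),('arm',.045,.075,30,80)):
    m=(v<240)&(z>a)&(z<b)&(F[...,1]>y0)&(F[...,1]<y1)&(abs(F[...,0])<100); q=F[m]
    if len(q): print(n,len(q),np.percentile(q,[1,99],axis=0).round(1).tolist(),'z',np.median(z[m]).round(4))
```

```text
[ 0.55716472 -0.27515752  0.28540294] [ 0.04026169  0.49937663 -0.68627722]
base 132 [[-76.0, 59.2], [-48.2, 67.4]] z 0.031
lever 1517 [[-40.3, -108.7], [-0.9, -25.7]] z 0.0606
arm 37 [[-3.5, 30.1], [8.4, 34.0]] z 0.0602
```

View pics/final_s.png

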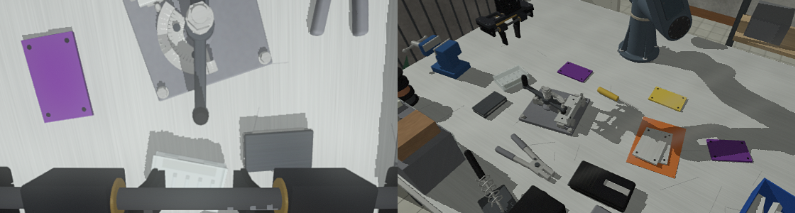

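The final view shows the lever at (200,60–115) swung to the -y side and the bracket in the nest with the clamp arm over it. The plates still lie on the mat and the bystanders look undisturbed.

```bash
python3 -c "
from rig import *
print(hand_in())"
```

```text
the job is handed in; nothing more can be done
None
```

The bracket lies in the nest with its flange away from the post, and the clamp has dropped into its notch (lift about 1.6 mm) with the foot on the bracket; the arm is clear and the job was handed in at about 22 s.

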